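# Line up the backup sticks by shade on the drawer's divider lid

### The arm

A 6-joint arm with a two-finger parallel gripper is mounted at the origin on the work surface. World frame = base frame: x ahead of the robot, y to its left, z up, the work surface at z = 0. Lengths are in m, angles in rad, forces in N, time in s.
With the tool pointing down it reaches from about 0.35 to 0.975 m from the base axis. Payload 4.9 kg.
Tool frame: the origin (TCP) lies at the very end of the fingers, on their centre line; the grasp point (between the pads) lies 19 mm behind it; z points along the fingers, y is the line along which they close (so a half turn about z gives the same grasp; the last joint's range is limited). The gripper opens to 85 mm and grips with 20 to 120 N. Pads are 22 mm wide; open, the fingers measure 114 mm over their backs; the gripper's body (76 mm by 85 mm) begins 54 mm behind the grasp point. The pads swing forward as they close: fully open they stand 13 mm farther back than shut.
Start: joints at [1.009, 0.053, 1.613, -0, 1.476, -0.119], TCP at [0.268, 0.565, 0.231] pointing down, gripper open.
Joint ranges: [-3.01, 3.01], [-1.01, 2.22], [0.06, 2.58], [-1.02, 4.17], [0.09, 2.62], [-3.14, 3.14]. Speed limits (rad/s): [2.57, 2.57, 3.14, 3.14, 3.14, 3.14].

### API

Orientations are given as a rotation vector (axis times angle).
In Python, from station import get_obs, get_image, finish_job gives the robot as it stands. The module is installed in compiled form; this text tells all that it offers.
- The arm moves only by the tool carry_out, never from a script. Its argument "rows" is a list of rows, each a list of 7 numbers: the turn, a rotation vector about the tool's x, y, z as a fraction of full scale, then the shift along the tool's x, y, z as a fraction of full scale, then the closure, from -1 (fully open) to 1 (shut). A call has 1 to 5 rows; each row is the pose to reach, as a shift and turn from the pose commanded when the call began, along the tool's axes at that moment, turning the shorter way round; what a row does not reach only later rows make up. Full scale, the value 1, is 300 mm for a shift and pi rad for a turn. A row lasts 1/10 s, in which the tool goes at most 50 mm and 8.59 degrees, less where a joint would pass 70% of its speed; a pose out of reach is approached as far as the arm can. A call with a number of a shift or a turn outside -1 to 1 is refused whole. A call with a gripper value outside its range is refused whole. The fingers move at their own pace and stop on an object; "force" is the grip in N (left out, the last holds). Time passes only in rows, so rows that repeat a pose let the fingers close. It gives the time, the measured TCP pose, the force, the opening and the grip force at its end, in the units of the state.
- get_obs(): the state, without advancing time (a new reading comes with each control period).
- get_image(name): name is "side" or "top"; returns a dict with "img" (400x640x3 uint8, blue, green, red), "mtx" (3x3 intrinsics, pixels), "R" (3x3) and "t" (3): a world point X has camera coordinates R X + t. Camera axes: x right, y down, z forward; pixel columns grow to the right and rows downward; lengths in m; the calibration is good to about 2 mm. A picture is of the moment at which its call begins. There is no depth.
- finish_job(): hands the job in; it is judged then, once.
The state is a dict: "t": time; "q": joint angles; "dq": joint speeds; "effort": joint torques, N m; "tool_pos": TCP position; "tool_rot": TCP orientation; "contact_force": force on the tool from outside, world axes, zero at the start; "wrist_torque": the same for the moment, N m; "opening": finger opening in m; "grip_force": force on a finger pad.
Only numpy, scipy, OpenCV 4.12 (cv2) and the standard library are available. Lean on these libraries where they do the work, as an engineer would, in place of code of your own. Each camera call takes 0.05 s, during which the arm holds its last target. There are 200 camera calls.

### The job

Line up the four blue flash sticks on the divider lid's felt marks in order of shade: the palest on the mark next to the brass hook-and-eye latch, then ever darker, ending with the darkest on the mark farthest from it. Each stick must lie flat, centred on its own mark and along it (the plug may point either way), and be let go. Leave the glass paperweight where it is.

Things in the scene. Friction and masses are not known exactly. Their poses are not given: they have to be found in the camera images.
- stick_pale_mid (a point): centre (of length, width and height) of the palest, icy blue (nearly white) flash stick, loose, flat on the drawer floor (floor at z = 0.006); the four differ only in shade. 64 mm long (x), 20 wide (y), 14 high (z up), about 25 g. The metal plug is the last 16 mm at +x (12 wide, 5 thick); the plastic case is the other 48 mm, so the centre lies on the case.
- stick_sky_mid (a point): centre (of length, width and height) of the light sky blue flash stick, loose, flat on the drawer floor (floor at z = 0.006); the four differ only in shade. 64 mm long (x), 20 wide (y), 14 high (z up), about 25 g. The metal plug is the last 16 mm at +x (12 wide, 5 thick); the plastic case is the other 48 mm, so the centre lies on the case.
- stick_royal_mid (a point): centre (of length, width and height) of the strong mid blue flash stick, loose, flat on the drawer floor (floor at z = 0.006); the four differ only in shade. 64 mm long (x), 20 wide (y), 14 high (z up), about 25 g. The metal plug is the last 16 mm at +x (12 wide, 5 thick); the plastic case is the other 48 mm, so the centre lies on the case.
- stick_navy_mid (a point): centre (of length, width and height) of the darkest, navy blue (nearly black) flash stick, loose, flat on the drawer floor (floor at z = 0.006); the four differ only in shade. 64 mm long (x), 20 wide (y), 14 high (z up), about 25 g. The metal plug is the last 16 mm at +x (12 wide, 5 thick); the plastic case is the other 48 mm, so the centre lies on the case.
- mark_a: first mark, at the row's +y end: one of four fixed sage-green felt marks, 80 mm long (x) by 36 wide (y), 2 thick, 64 mm apart in a row along y on a fixed dark brown wooden divider lid (100 x 360 x 10 mm) lying on the drawer floor. Origin at the centre of the mark's underside (z = 0.016, the lid's top); its top is 2 mm higher.
- mark_b: second mark from the row's +y end: one of four fixed sage-green felt marks, 80 mm long (x) by 36 wide (y), 2 thick, 64 mm apart in a row along y on a fixed dark brown wooden divider lid (100 x 360 x 10 mm) lying on the drawer floor. Origin at the centre of the mark's underside (z = 0.016, the lid's top); its top is 2 mm higher.
- mark_c: third mark from the row's +y end: one of four fixed sage-green felt marks, 80 mm long (x) by 36 wide (y), 2 thick, 64 mm apart in a row along y on a fixed dark brown wooden divider lid (100 x 360 x 10 mm) lying on the drawer floor. Origin at the centre of the mark's underside (z = 0.016, the lid's top); its top is 2 mm higher.
- mark_d: last mark, at the row's -y end: one of four fixed sage-green felt marks, 80 mm long (x) by 36 wide (y), 2 thick, 64 mm apart in a row along y on a fixed dark brown wooden divider lid (100 x 360 x 10 mm) lying on the drawer floor. Origin at the centre of the mark's underside (z = 0.016, the lid's top); its top is 2 mm higher.
- latch: brass hook-and-eye latch (44 x 22 mm, 10 high), fixed on the lid past one end of the row, 62 mm from the centre of the nearest mark; at either end from start to start. At the other end is a round black rubber stop (20 mm across, 10 high). Origin at the centre of its underside, z up.
- paperweight_mid (a point): centre (half-way up) of the squat dark green glass paperweight, a loose dome 60 mm across, 32 high, on the drawer floor among the sticks; z up. Also loose in the drawer: a white card reader (56 x 42 x 14 mm), a chrome keyring drive, a metal sharpener. The drawer's walls are 42 mm high.
There are look-alikes about, which are no part of the job. Leave any green or pink look-alike of the part that bears stick_sky_mid alone.

How it is judged:
At the end, for the whole second after the job is handed in: All four sticks released, at rest and flat on the felt, each centred within 12 mm and aligned within 0.25 rad (either way round) on its own mark, palest next to the latch through to darkest farthest from it; paperweight within 20 mm of its start (linear speed of each of stick_pale, stick_sky, stick_royal, stick_navy below 0.02 m/s and angle between each of stick_pale_mid, stick_sky_mid, stick_royal_mid, stick_navy_mid's own z axis and vertical below 0.15 rad and contact force between each of stick_pale, stick_sky, stick_royal, stick_navy and the fingers below 0.05 N and ((horizontal distance between latch and mark_a below 0.09 m and horizontal distance between stick_pale_mid and mark_a below 0.012 m and angle between the x axis of stick_pale_mid and the x axis of mark_a, either way round below 0.25 rad and z of stick_pale_mid in the frame of mark_a between 0.005 and 0.013 m and horizontal distance between stick_sky_mid and mark_b below 0.012 m and angle between the x axis of stick_sky_mid and the x axis of mark_b, either way round below 0.25 rad and z of stick_sky_mid in the frame of mark_b between 0.005 and 0.013 m and horizontal distance between stick_royal_mid and mark_c below 0.012 m and angle between the x axis of stick_royal_mid and the x axis of mark_c, either way round below 0.25 rad and z of stick_royal_mid in the frame of mark_c between 0.005 and 0.013 m and horizontal distance between stick_navy_mid and mark_d below 0.012 m and angle between the x axis of stick_navy_mid and the x axis of mark_d, either way round below 0.25 rad and z of stick_navy_mid in the frame of mark_d between 0.005 and 0.013 m) or (horizontal distance between latch and mark_d below 0.09 m and horizontal distance between stick_pale_mid and mark_d below 0.012 m and angle between the x axis of stick_pale_mid and the x axis of mark_d, either way round below 0.25 rad and z of stick_pale_mid in the frame of mark_d between 0.005 and 0.013 m and horizontal distance between stick_sky_mid and mark_c below 0.012 m and angle between the x axis of stick_sky_mid and the x axis of mark_c, either way round below 0.25 rad and z of stick_sky_mid in the frame of mark_c between 0.005 and 0.013 m and horizontal distance between stick_royal_mid and mark_b below 0.012 m and angle between the x axis of stick_royal_mid and the x axis of mark_b, either way round below 0.25 rad and z of stick_royal_mid in the frame of mark_b between 0.005 and 0.013 m and horizontal distance between stick_navy_mid and mark_a below 0.012 m and angle between the x axis of stick_navy_mid and the x axis of mark_a, either way round below 0.25 rad and z of stick_navy_mid in the frame of mark_a between 0.005 and 0.013 m)) and distance of paperweight_mid from where it was at the start of the episode below 0.02 m); the robot touches nothing.
It fails at once if the glass paperweight is shoved more than 20 mm or tipped (distance of paperweight_mid from where it was at the start of the episode above 0.02 m or angle between paperweight_mid's own z axis and vertical above 0.35 rad).
It also fails if it takes over 115 s, if anything falls off the work surface, if the arm or the gripper's body presses on something with over 40 N, if the wrist force passes 120 N, or if a joint passes its speed limit or range.

## Working session

There is one attempt and no reset: what is moved stays moved. The work goes in short steps, Python scripts to look and compute and a tool call to move; the robot and the scene stay as the last step left them, time stands still between calls to the robot, and variables do not carry over. Pictures are saved under pics/ and viewed, at most 14 in all, crops included, and the job is handed in when it is done.

Besides the shell and the picture viewer there is one more tool, called after "Call:" as name(argument=value, ...) on one line, values as JSON. carry_out: Moves the arm, as the interface text tells. Shift numbers are shares of 300 mm and turn numbers shares of pi rad, none past 1 either way. Its arguments: {"type":"object","properties":{"rows":{"type":"array"},"force":{"type":"number"}},"required":["rows"]}

```bash
mkdir -p pics
python3 - <<'E'
from station import *
import cv2
o=get_obs();print({k:(v if isinstance(v,(int,float)) else [round(float(x),3) for x in v]) for k,v in o.items()})
for n in("top","side"):
    d=get_image(n);cv2.imwrite(f"pics/{n}0.png",d["img"]);print(n,d["mtx"],d["R"],d["t"])
E
```

```text
{'t': 0.0, 'q': [1.009, 0.053, 1.614, -0.0, 1.476, -0.119], 'dq': [-0.001, 0.001, 0.002, -0.001, 0.0, -0.001], 'effort': [-0.0, -39.371, -37.016, -0.0, 0.008, 0.0], 'tool_pos': [0.267, 0.564, 0.23], 'tool_rot': [-0.69, -3.064, 0.003], 'contact_force': [-0.101, 0.517, -1.238], 'wrist_torque': [-0.023, 0.031, 0.016], 'grip_force': 0.0, 'opening': 0.08511652556834952}
top [[361.00782959   0.         326.34704452]
 [  0.         361.00782959 204.34933667]
 [  0.           0.           1.        ]] [[ 0.00281236 -0.99986637  0.01610371]
 [-0.98248247 -0.00576344 -0.18626589]
 [ 0.18633381 -0.01529776 -0.98236739]] [0.13934724 0.46657359 0.96637126]
side [[363.65031347   0.         327.74479484]
 [  0.         363.65031347 202.48610331]
 [  0.           0.           1.        ]] [[ 0.88382529 -0.46779977  0.00402905]
 [-0.34033025 -0.64885559 -0.68055987]
 [ 0.32098002  0.60012482 -0.7326814 ]] [-0.34526707  0.27480558  0.85274369]
```

View pics/top0.png

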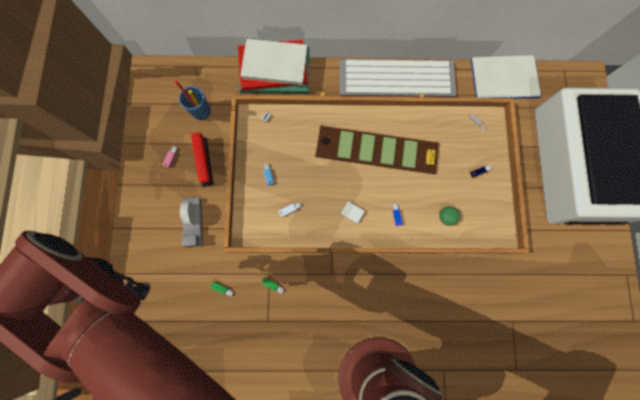

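View pics/side0.png

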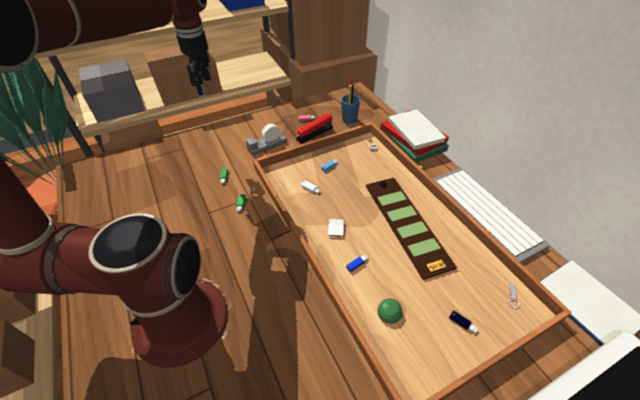

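Pictures: the latch is at the −y (right, top px ~431,157) end of the lid and the stop is at 326,141. So pale goes to d, sky to c, royal to b and navy to a. In the top view, pale is near (290,209), sky (268,175), royal (397,215), navy (481,171) and the paperweight (450,216).

```bash
cat > h.py <<'E'
from station import *
import cv2, numpy as np
from scipy.spatial.transform import Rotation as Ro
def ray(d,px,z):
    px=np.asarray(px,float).reshape(-1,2)
    v=np.c_[px,np.ones(len(px))]@np.linalg.inv(d["mtx"]).T@d["R"]
    c=-d["R"].T@d["t"]; return (c+v*((z-c[2])/v[:,2])[:,None])[:,:2]
def proj(d,X):
    p=d["mtx"]@(d["R"]@np.asarray(X)+d["t"]); return p[:2]/p[2]
def comp(mask,near,up=1,rad=30):
    n,l,s,c=cv2.connectedComponentsWithStats(mask.astype(np.uint8))
    i=[k for k in range(1,n) if s[k,4]>=15 and np.hypot(*(c[k]-near))<rad]
    if not i: return None
    k=min(i,key=lambda k:np.hypot(*(c[k]-near))-0.05*s[k,4]); ys,xs=np.where(l==k); return np.c_[xs,ys]
def stick(d,near,z,rad=25):
    f=d["img"].astype(float); m=f[...,0]/(f[...,2]+1)>0.82
    p=comp(m,np.array(near),rad=rad)
    if p is None: return None
    w=ray(d,p,z); (c,sz,a)=cv2.minAreaRect(w.astype(np.float32)*1000)
    b=cv2.boxPoints((c,sz,a)); e=max([b[1]-b[0],b[2]-b[1]],key=np.linalg.norm)
    return np.array(c)/1000,np.degrees(np.arctan2(e[1],e[0])),np.array(sz).round(0),len(p),p.mean(0).round(1)
def marks(d):
    h=cv2.cvtColor(d["img"],cv2.COLOR_BGR2HSV); m=cv2.inRange(h,(38,50,90),(75,160,255))
    n,l,s,c=cv2.connectedComponentsWithStats(m); out=[]
    for k in range(1,n):
        if s[k,4]>120:
            ys,xs=np.where(l==k); w=ray(d,np.c_[xs,ys],.018); r=cv2.minAreaRect(w.astype(np.float32)*1000)
            out.append((np.array(r[0])/1000,r[1],r[2],s[k,4]))
    return out
def go(x,y,z,yaw=None):
    """yaw: world angle (deg) of tool-y line; prints shift/turn fractions, from measured pose with tool straight down"""
    o=get_obs(); R=Ro.from_rotvec(o["tool_rot"]).as_matrix(); p=np.array(o["tool_pos"])
    cur=np.degrees(np.arctan2(R[1,1],R[0,1])); dy=0 if yaw is None else (yaw-cur+90)%180-90
    Rt=Ro.from_euler('z',cur+dy,degrees=True).as_matrix()@np.array([[0,1,0],[1,0,0],[0,0,-1.]])
    t=(Ro.from_matrix(R.T@Rt).as_rotvec()/np.pi).round(4); s=(R.T@(np.array([x,y,z])-p)/.3).round(4)
    print("row",[float(v) for v in np.r_[t,s]],"cur yaw %.1f dyaw %.1f"%(cur,dy),"q6 %.2f"%o["q"][5],"t",round(o["t"],2))
E
python3 - <<'E'
from h import *
T=get_image("top");S=get_image("side")
for d in(T,S):
    for m in marks(d): print("mark",m[0].round(4),np.round(m[1]),round(m[2],1),m[3])
nt=dict(pale=(290,209),sky=(268,175),royal=(397,215),navy=(481,171))
ns=dict(pale=(310,187),sky=(329,165),royal=(357,263),navy=(463,321))
for k in nt:
    for d,n in((T,nt[k]),(S,ns[k])): print(k,stick(d,n,.013))
print("pw",ray(T,(450,216),.022))
E
```

```text
mark [0.6531 0.0857] [36. 81.] 80.8 312
mark [0.6433 0.0227] [37. 80.] 82.0 312
mark [ 0.6347 -0.0411] [37. 80.] 82.5 318
mark [ 0.6252 -0.1036] [37. 81.] 81.8 318
mark [ 0.4403 -0.2119] [49. 55.] 0.3 288
mark [0.653  0.0831] [37. 81.] 81.9 236
mark [0.6437 0.0197] [37. 81.] 81.5 262
mark [ 0.6346 -0.0436] [36. 80.] 82.4 293
mark [ 0.6255 -0.1065] [36. 81.] 82.8 332
mark [ 0.441  -0.2089] [54. 44.] 22.3 336
pale (array([0.45833932, 0.24617557]), np.float32(-62.465622), array([24., 65.]), 169, array([288.8, 209. ]))
pale (array([0.4587438 , 0.24587144]), np.float32(-62.821377), array([29., 68.]), 121, array([309.6, 186.5]))
sky (array([0.56040173, 0.31202515]), np.float32(15.469035), array([65., 24.]), 164, array([267.9, 174.9]))
sky (array([0.55917487, 0.3107753 ]), np.float32(17.72962), array([67., 29.]), 108, array([328.4, 165. ]))
royal (array([ 0.44267697, -0.06169229]), np.float32(9.228932), array([65., 24.]), 168, array([397. , 215.4]))
royal (array([ 0.44339432, -0.06265073]), np.float32(9.620587), array([64., 24.]), 181, array([356. , 262.8]))
navy (array([ 0.57628302, -0.31466315]), np.float32(-67.1384), array([15., 64.]), 104, array([480.4, 170.6]))
navy (array([ 0.57697363, -0.31675772]), np.float32(-67.13657), array([22., 63.]), 224, array([462.8, 321.5]))
pw [[ 0.43814228 -0.21176825]]
```

```bash
python3 -c "
from h import *
go(.4585,.246,.12,27.4)"
```

```text
row [-0.0004, 0.0001, 0.2068, -1.0299, -0.6857, 0.3691] cur yaw 64.6 dyaw -37.2 q6 -0.12 t 0.2
```

Call:
carry_out(rows=[[0,0,0.2068,-0.6,-0.4,0.2,0],[0,0,0.2068,-0.6,-0.4,0.2,0],[0,0,0.2068,-0.6,-0.4,0.2,0],[0,0,0.2068,-0.6,-0.4,0.2,0],[0,0,0.2068,-0.6,-0.4,0.2,0]])

```text
t: 0.7
tool_pos: [0.3796, 0.3759, 0.1695]
tool_rot: [-1.64, -2.679, 0.004]
contact_force: [0.3, -0.2, -1.0]
opening: 0.0427
grip_force: 0.0
```

```bash
python3 -c "
from h import *
go(.4585,.246,.08,27.4);print(get_obs()['opening'])"
```

```text
row [-0.0007, 0.0004, -0.0019, -0.5048, 0.038, 0.299] cur yaw 27.1 dyaw 0.3 q6 0.17 t 0.7
0.04274686924615582
```

Call:
carry_out(rows=[[0,0,0,-0.505,0.038,0.3,-0.2],[0,0,0,-0.505,0.038,0.3,-0.2],[0,0,0,-0.505,0.038,0.3,-0.2],[0,0,0,-0.505,0.038,0.3,-0.2],[0,0,0,-0.505,0.038,0.3,-0.2]])

```text
t: 1.2
tool_pos: [0.4581, 0.247, 0.0785]
tool_rot: [-1.636, -2.679, 0.007]
contact_force: [0.1, -0.3, -0.0]
opening: 0.0513
grip_force: 0.0
```

Run:
```python
from h import *
for n in("top","side"):
    d=get_image(n);p=proj(d,(.4585,.246,.03));x,y=p.astype(int);i=d["img"][max(0,y-50):y+50,max(0,x-65):x+65]
    cv2.imwrite(f"pics/{n}1.png",cv2.resize(i,None,fx=4,fy=4))
im=np.hstack([cv2.resize(cv2.imread(f"pics/{n}1.png"),(400,300)) for n in("top","side")]);cv2.imwrite("pics/pair1.png",im)
go(.4585,.246,.011,27.4)
```

```text
row [-0.0002, -0.0002, -0.0004, -0.011, -0.0064, 0.2338] cur yaw 27.3 dyaw 0.1 q6 -0.12 t 1.3
```

View pics/pair1.png

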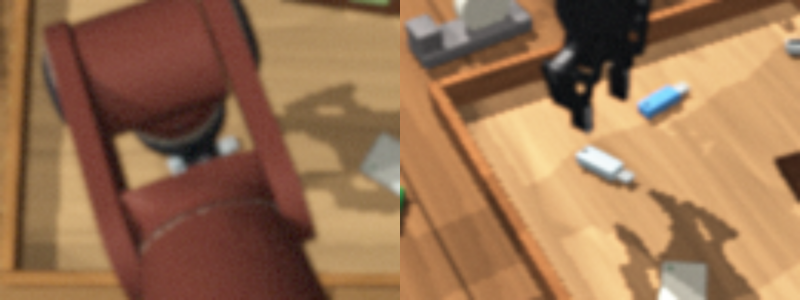

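The left (top) view shows only the arm. On the right, the gripper stands over the pale stick (crop ~605,165), with its fingers across the stick's width. I'll go down and close.

Call:
carry_out(rows=[[0,0,0,-0.011,-0.006,0.13,-0.2],[0,0,0,-0.011,-0.006,0.19,-0.2],[0,0,0,-0.011,-0.006,0.23,-0.2],[0,0,0,-0.011,-0.006,0.23,-0.2],[0,0,0,-0.011,-0.006,0.23,1]], force=30)

```text
t: 1.8
tool_pos: [0.4594, 0.2471, 0.0135]
tool_rot: [1.63, 2.684, 0.002]
contact_force: [0.8, 0.3, 0.0]
opening: 0.0378
grip_force: 0.0
```

Call:
carry_out(rows=[[0,0,0,0,0,0,1],[0,0,0,0,0,0,1],[0,0,0,0,0,0,1],[0,0,0,0,0,-0.1,1],[0,0,0,0,0,-0.25,1]])

```text
t: 2.3
tool_pos: [0.456, 0.245, 0.0849]
tool_rot: [-1.63, -2.68, 0.009]
contact_force: [0.8, 0.2, -0.7]
opening: 0.0189
grip_force: 30.8
```

```bash
python3 -c "
from h import *
go(.6254,-.105,.10,81.6)"
```

```text
row [-0.0021, -0.0014, -0.3011, -1.2956, -0.0358, -0.0513] cur yaw 27.4 dyaw 54.2 q6 -0.13 t 2.3
```

Call:
carry_out(rows=[[0,0,-0.2,-0.75,-0.02,-0.05,1],[0,0,-0.2,-0.75,-0.02,-0.05,1],[0,0,-0.2,-0.75,-0.02,-0.05,1],[0,0,-0.2,-0.75,-0.02,-0.05,1],[0,0,-0.2,-0.75,-0.02,-0.05,1]])

```text
t: 2.8
tool_pos: [0.5576, 0.0416, 0.1027]
tool_rot: [0.717, 3.058, -0.0]
contact_force: [0.3, 0.9, 0.4]
opening: 0.0188
grip_force: 30.8
```

```bash
python3 -c "
from h import *
go(.6254,-.105,.07,81.6)"
```

```text
row [-0.0, 0.0002, -0.0999, -0.4196, -0.3374, 0.1091] cur yaw 63.6 dyaw 18.0 q6 -1.17 t 2.8
```

Call:
carry_out(rows=[[0,0,-0.1,-0.42,-0.337,0.109,1],[0,0,-0.1,-0.42,-0.337,0.109,1],[0,0,-0.1,-0.42,-0.337,0.109,1],[0,0,-0.1,-0.42,-0.337,0.109,1],[0,0,-0.1,-0.42,-0.337,0.109,1]])

```text
t: 3.3
tool_pos: [0.6244, -0.1053, 0.0688]
tool_rot: [-0.241, -3.131, -0.0]
contact_force: [0.5, 0.9, -0.6]
opening: 0.019
grip_force: 30.8
```

```bash
python3 -c "
from h import *
get_image('side')
d=get_image('side');print(stick(d,proj(d,(.6254,-.105,.07)),.07,40))
go(.6254,-.105,.0255,81.6)"
```

```text
None
row [0.0002, -0.0003, -0.0012, -0.0061, -0.0072, 0.1462] cur yaw 81.4 dyaw 0.2 q6 -1.70 t 3.4
```

Call:
carry_out(rows=[[0,0,0,-0.006,-0.007,0.1,1],[0,0,0,-0.006,-0.007,0.147,1],[0,0,0,-0.006,-0.007,0.147,1],[0,0,0,-0.006,-0.007,0.147,1],[0,0,0,-0.006,-0.007,0.147,0.1]])

```text
t: 3.9
tool_pos: [0.6256, -0.1046, 0.0256]
tool_rot: [-0.234, -3.133, -0.0]
contact_force: [-0.1, -0.1, 1.0]
opening: 0.0325
grip_force: 0.0
```

Call:
carry_out(rows=[[0,0,0,0,0,0,0.1],[0,0,0,0,0,0,0.1],[0,0,0,0,0,0,0.1],[0,0,0,0,0,-0.15,0.1],[0,0,0,0,0,-0.3,0.1]])

```text
t: 4.4
tool_pos: [0.6242, -0.1051, 0.1142]
tool_rot: [-0.235, -3.128, -0.002]
contact_force: [1.0, -1.2, -0.1]
opening: 0.0386
grip_force: 0.0
```

```bash
python3 -c "
from h import *
go(.443,-.0622,.08,99.4)"
```

```text
row [0.0005, -0.0015, -0.1, 0.6179, 0.051, 0.1172] cur yaw 81.4 dyaw 18.0 q6 -1.70 t 4.4
```

Call:
carry_out(rows=[[0,0,-0.1,0.618,0.051,0.117,-0.2],[0,0,-0.1,0.618,0.051,0.117,-0.2],[0,0,-0.1,0.618,0.051,0.117,-0.2],[0,0,-0.1,0.618,0.051,0.117,-0.2],[0,0,-0.1,0.618,0.051,0.117,-0.2]])

```text
t: 4.9
tool_pos: [0.4382, -0.0606, 0.0762]
tool_rot: [0.257, -3.123, -0.005]
contact_force: [0.8, -0.6, -0.5]
opening: 0.0515
grip_force: 0.0
```

Run:
```python
from h import *
get_image("side");d=get_image("side")
p=proj(d,(.6254,-.105,.025));print(stick(d,p,.025))
cv2.imwrite("pics/s2.png",cv2.resize(d["img"][150:370,240:500],None,fx=2.5,fy=2.5))
go(.443,-.0622,.012,99.4)
```

```text
(array([ 0.62767804, -0.1041725 ]), np.float32(-9.240105), array([30., 71.]), 214, array([423.4, 244.5]))
row [-0.0001, 0.0002, -0.0, 0.0043, 0.002, 0.2276] cur yaw 99.4 dyaw 0.0 q6 -2.04 t 5.0
```

View pics/s2.png

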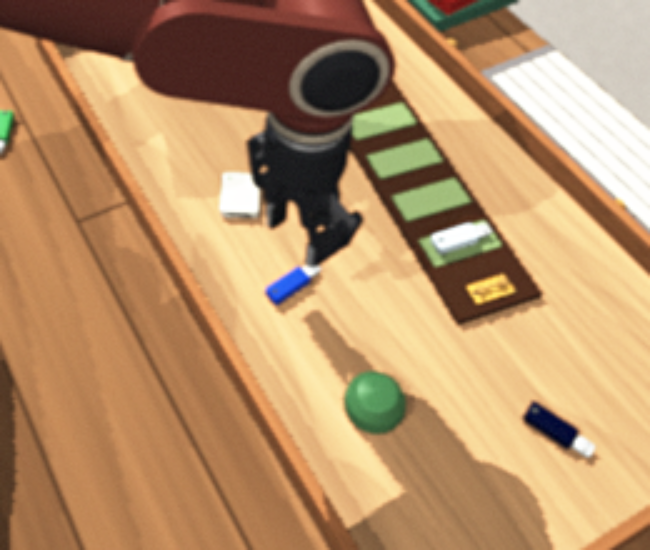

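The pale stick lies flat on the mark next to the latch (crop ~462,240), about 2 mm off centre and aligned. The gripper is over the royal stick (crop ~292,285), and the paperweight at (375,402) is clear.

Call:
carry_out(rows=[[0,0,0,0.004,0.002,0.13,-0.2],[0,0,0,0.004,0.002,0.19,-0.2],[0,0,0,0.004,0.002,0.2276,-0.2],[0,0,0,0.004,0.002,0.2276,-0.2],[0,0,0,0.004,0.002,0.2276,1]])

```text
t: 5.5
tool_pos: [0.4451, -0.0628, 0.0132]
tool_rot: [-0.257, 3.129, -0.001]
contact_force: [0.4, 0.3, 1.5]
opening: 0.0375
grip_force: 0.0
```

Call:
carry_out(rows=[[0,0,0,0,0,0,1],[0,0,0,0,0,0,1],[0,0,0,0,0,0,1],[0,0,0,0,0,-0.1,1],[0,0,0,0,0,-0.25,1]])

```text
t: 6.0
tool_pos: [0.4407, -0.0614, 0.085]
tool_rot: [0.257, -3.124, -0.005]
contact_force: [1.4, -0.6, -1.1]
opening: 0.019
grip_force: 31.1
```

```bash
python3 -c "
from h import *
go(.6435,.0212,.07,81.6)"
```

```text
row [0.0008, -0.0023, 0.0989, -0.7123, 0.161, 0.0458] cur yaw 99.4 dyaw -17.8 q6 -2.04 t 6.0
```

Call:
carry_out(rows=[[0,0,0.099,-0.712,0.161,0.046,1],[0,0,0.099,-0.712,0.161,0.046,1],[0,0,0.099,-0.712,0.161,0.046,1],[0,0,0.099,-0.712,0.161,0.046,1],[0,0,0.099,-0.712,0.161,0.046,1]])

```text
t: 6.5
tool_pos: [0.6494, 0.022, 0.0731]
tool_rot: [0.228, 3.132, 0.001]
contact_force: [-0.2, -0.5, 0.4]
opening: 0.019
grip_force: 31.1
```

```bash
python3 -c "
from h import *
get_image('side');get_image('side')
go(.6435,.0212,.0255,81.6)"
```

```text
row [0.0001, 0.0001, 0.0005, 0.0153, -0.0029, 0.1583] cur yaw 81.7 dyaw -0.1 q6 -1.51 t 6.6
```

Call:
carry_out(rows=[[0,0,0,0.015,-0.003,0.11,1],[0,0,0,0.015,-0.003,0.158,1],[0,0,0,0.015,-0.003,0.158,1],[0,0,0,0.015,-0.003,0.158,1],[0,0,0,0.015,-0.003,0.158,0.1]])

```text
t: 7.1
tool_pos: [0.6415, 0.0198, 0.0263]
tool_rot: [0.231, 3.133, -0.0]
contact_force: [0.5, 0.6, 0.2]
opening: 0.0318
grip_force: 0.0
```

Call:
carry_out(rows=[[0,0,0,0,0,0,0.1],[0,0,0,0,0,0,0.1],[0,0,0,0,0,0,0.1],[0,0,0,0,0,-0.15,0.1],[0,0,0,0,0,-0.3,0.1]])

```text
t: 7.6
tool_pos: [0.6401, 0.0202, 0.1146]
tool_rot: [-0.23, -3.128, -0.0]
contact_force: [0.9, -0.4, 0.7]
opening: 0.0386
grip_force: 0.0
```

```bash
python3 -c "
from h import *
go(.56,.3114,.08,106.3)"
```

```text
row [0.0002, -0.0016, -0.1373, 0.4054, 0.9213, 0.1171] cur yaw 81.6 dyaw 24.7 q6 -1.51 t 7.6
```

Call:
carry_out(rows=[[0,0,-0.137,0.405,0.921,0.05,-0.2],[0,0,-0.137,0.405,0.921,0.05,-0.2],[0,0,-0.137,0.405,0.921,0.05,-0.2],[0,0,-0.137,0.405,0.921,0.05,-0.2],[0,0,-0.137,0.405,0.921,0.05,-0.2]])

```text
t: 8.1
tool_pos: [0.5751, 0.2627, 0.1038]
tool_rot: [-0.443, 3.11, 0.0]
contact_force: [1.3, 0.6, -0.2]
opening: 0.0511
grip_force: 0.0
```

```bash
python3 -c "
from h import *
go(.56,.3114,.06,106.3)"
```

```text
row [0.0, 0.0002, -0.0004, 0.0031, 0.1701, 0.1459] cur yaw 106.2 dyaw 0.1 q6 -1.54 t 8.1
```

Call:
carry_out(rows=[[0,0,0,0.003,0.17,0.14,-0.2],[0,0,0,0.003,0.17,0.14,-0.2],[0,0,0,0.003,0.17,0.14,-0.2],[0,0,0,0.003,0.17,0.14,-0.2],[0,0,0,0.003,0.17,0.14,-0.2]])

```text
t: 8.6
tool_pos: [0.5623, 0.3084, 0.063]
tool_rot: [-0.441, 3.108, 0.0]
contact_force: [-0.2, -0.1, -0.1]
opening: 0.0512
grip_force: 0.0
```

```bash
python3 -c "
from h import *
d=get_image('side');print(stick(d,proj(d,(.6435,.0212,.025)),.025))
go(.56,.3114,.012,106.3)"
```

```text
(array([0.63904828, 0.02095879]), np.float32(-6.570111), array([32., 73.]), 186, array([399.5, 212.1]))
row [-0.0, 0.0008, -0.001, 0.0053, 0.0118, 0.1703] cur yaw 106.1 dyaw 0.2 q6 -1.47 t 8.65
```

Call:
carry_out(rows=[[0,0,0,0.005,0.009,0.1,-0.2],[0,0,0,0.005,0.009,0.17,-0.2],[0,0,0,0.005,0.009,0.17,-0.2],[0,0,0,0.005,0.009,0.17,-0.2],[0,0,0,0.005,0.009,0.17,1]])

```text
t: 9.15
tool_pos: [0.5602, 0.3118, 0.0127]
tool_rot: [-0.442, 3.107, 0.001]
contact_force: [0.4, -0.2, -0.2]
opening: 0.038
grip_force: 0.0
```

Call:
carry_out(rows=[[0,0,0,0,0,0,1],[0,0,0,0,0,0,1],[0,0,0,0,0,0,1],[0,0,0,0,0,-0.1,1],[0,0,0,0,0,-0.25,1]])

```text
t: 9.65
tool_pos: [0.5555, 0.3106, 0.0823]
tool_rot: [0.443, -3.102, 0.003]
contact_force: [-0.1, -0.0, 0.3]
opening: 0.019
grip_force: 30.2
```

```bash
python3 -c "
from h import *
go(.6347,-.0424,.085,81.6)"
```

```text
row [-0.0008, -0.0025, 0.1369, 0.0758, -1.2035, -0.0074] cur yaw 106.2 dyaw -24.6 q6 -1.46 t 9.65
```

Call:
carry_out(rows=[[0,0,0.137,0.06,-0.95,-0.02,1],[0,0,0.137,0.06,-0.95,-0.02,1],[0,0,0.137,0.06,-0.95,-0.02,1],[0,0,0.137,0.06,-0.95,-0.02,1],[0,0,0.137,0.06,-0.95,-0.02,1]])

```text
t: 10.15
tool_pos: [0.6131, 0.0661, 0.0909]
tool_rot: [0.23, 3.133, 0.0]
contact_force: [-0.2, 0.1, -0.0]
opening: 0.0191
grip_force: 30.2
```

```bash
python3 -c "
from h import *
go(.6347,-.0424,.075,81.6)"
```

```text
row [0.0, 0.0, 0.0, -0.124, -0.3473, 0.0529] cur yaw 81.6 dyaw -0.0 q6 -1.44 t 10.15
```

Call:
carry_out(rows=[[0,0,0,-0.124,-0.347,0.053,1],[0,0,0,-0.124,-0.347,0.053,1],[0,0,0,-0.124,-0.347,0.053,1],[0,0,0,-0.124,-0.347,0.053,1],[0,0,0,-0.124,-0.347,0.053,1]])

```text
t: 10.65
tool_pos: [0.6345, -0.0396, 0.0747]
tool_rot: [-0.23, -3.133, -0.001]
contact_force: [1.2, 0.8, -0.5]
opening: 0.0187
grip_force: 30.2
```

```bash
python3 -c "
from h import *
get_image('side');get_image('side')
go(.6347,-.0424,.0255,81.6)"
```

```text
row [0.0001, -0.0, 0.0006, -0.0022, -0.012, 0.165] cur yaw 81.7 dyaw -0.1 q6 -1.60 t 10.75
```

Call:
carry_out(rows=[[0,0,0,-0.002,-0.009,0.11,1],[0,0,0,-0.002,-0.009,0.165,1],[0,0,0,-0.002,-0.009,0.165,1],[0,0,0,-0.002,-0.009,0.165,1],[0,0,0,-0.002,-0.009,0.165,0.1]])

```text
t: 11.25
tool_pos: [0.6348, -0.0426, 0.0254]
tool_rot: [-0.229, -3.133, -0.0]
contact_force: [0.9, -0.1, -0.2]
opening: 0.0323
grip_force: 0.0
```

Call:
carry_out(rows=[[0,0,0,0,0,0,0.1],[0,0,0,0,0,0,0.1],[0,0,0,0,0,0,0.1],[0,0,0,0,0,-0.15,0.1],[0,0,0,0,0,-0.3,0.1]])

```text
t: 11.75
tool_pos: [0.6332, -0.0431, 0.1141]
tool_rot: [-0.23, -3.128, -0.001]
contact_force: [0.5, -0.2, -0.6]
opening: 0.0384
grip_force: 0.0
```

```bash
python3 -c "
from h import *
go(.5766,-.3157,.10,22.9)"
```

```text
row [-0.0008, -0.0015, 0.326, 0.0532, -0.9265, 0.0471] cur yaw 81.6 dyaw -58.7 q6 -1.61 t 11.75
```

Call:
carry_out(rows=[[0,0,0.22,0.05,-0.8,0.02,-0.2],[0,0,0.22,0.05,-0.8,0.02,-0.2],[0,0,0.22,0.05,-0.8,0.02,-0.2],[0,0,0.22,0.05,-0.8,0.02,-0.2],[0,0,0.22,0.05,-0.8,0.02,-0.2]])

```text
t: 12.25
tool_pos: [0.5841, -0.2812, 0.1096]
tool_rot: [1.286, 2.865, -0.001]
contact_force: [0.7, 0.1, 0.3]
opening: 0.051
grip_force: 0.0
```

```bash
python3 -c "
from h import *
go(.5766,-.3157,.06,22.9)"
```

```text
row [0.0, 0.0002, 0.1041, -0.0692, -0.0952, 0.1655] cur yaw 41.6 dyaw -18.7 q6 -1.29 t 12.25
```

Call:
carry_out(rows=[[0,0,0.104,-0.07,-0.095,0.12,-0.2],[0,0,0.104,-0.07,-0.095,0.165,-0.2],[0,0,0.104,-0.07,-0.095,0.165,-0.2],[0,0,0.104,-0.07,-0.095,0.165,-0.2],[0,0,0.104,-0.07,-0.095,0.165,-0.2]])

```text
t: 12.75
tool_pos: [0.579, -0.3131, 0.0615]
tool_rot: [1.722, 2.624, 0.0]
contact_force: [-0.4, 0.0, -0.1]
opening: 0.0515
grip_force: 0.0
```

```bash
python3 -c "
from h import *
get_image('side');d=get_image('side')
cv2.imwrite('pics/s3.png',cv2.resize(d['img'][150:370,290:550],None,fx=2.5,fy=2.5))
for p in((.6435,.0212,.025),(.6347,-.0424,.025),(.6254,-.105,.025)):print(stick(d,proj(d,p),.025,15))
go(.5766,-.3157,.012,22.9)"
```

```text
(array([0.61642761, 0.01971475]), np.float32(-63.829746), array([29., 38.]), 81, array([394.4, 214.1]))
(array([ 0.63299335, -0.04105265]), np.float32(-6.1397686), array([32., 68.]), 197, array([410.9, 227.6]))
(array([ 0.62772144, -0.10406644]), np.float32(-6.6034627), array([31., 71.]), 217, array([423.4, 244.4]))
row [0.0005, 0.0007, 0.0028, -0.0045, -0.0113, 0.1656] cur yaw 23.4 dyaw -0.5 q6 -1.02 t 12.85
```

View pics/s3.png

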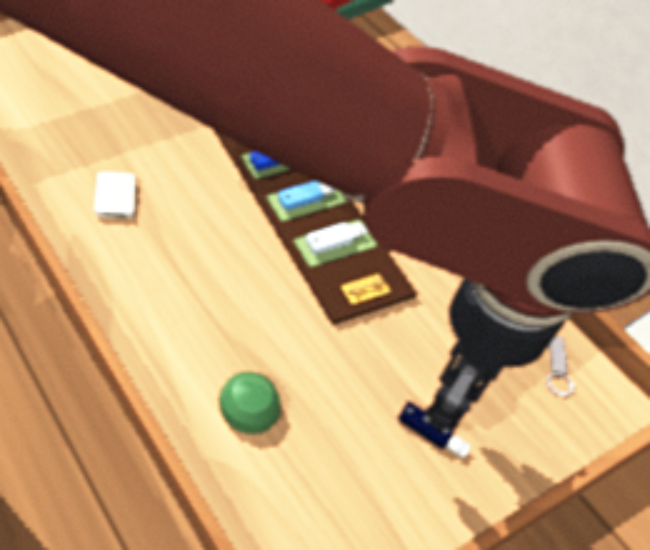

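The sky and pale sticks sit well on marks c and d (crop ~305,195 and 338,238). Royal is partly hidden behind the arm. The gripper is above navy (435,430).

Call:
carry_out(rows=[[0,0,0.003,-0.004,-0.009,0.1,-0.2],[0,0,0.003,-0.004,-0.009,0.166,-0.2],[0,0,0.003,-0.004,-0.009,0.166,-0.2],[0,0,0.003,-0.004,-0.009,0.166,-0.2],[0,0,0.003,-0.004,-0.009,0.166,1]])

```text
t: 13.35
tool_pos: [0.5772, -0.316, 0.0122]
tool_rot: [1.737, 2.613, -0.0]
contact_force: [0.6, 0.2, 0.4]
opening: 0.0377
grip_force: 0.0
```

Call:
carry_out(rows=[[0,0,0,0,0,0,1],[0,0,0,0,0,0,1],[0,0,0,0,0,0,1],[0,0,0,0,0,-0.1,1],[0,0,0,0,0,-0.3,1]])

```text
t: 13.85
tool_pos: [0.5727, -0.3133, 0.0858]
tool_rot: [-1.735, -2.607, -0.0]
contact_force: [1.2, -1.0, 0.0]
opening: 0.019
grip_force: 30.1
```

```bash
python3 -c "
from h import *
go(.653,.0844,.10,81.6)"
```

```text
row [-0.0002, -0.0034, -0.3271, 1.1198, 0.7587, -0.0418] cur yaw 22.7 dyaw 58.9 q6 -1.01 t 13.85
```

Call:
carry_out(rows=[[0,0,-0.22,0.68,0.46,-0.06,1],[0,0,-0.22,0.68,0.46,-0.06,1],[0,0,-0.22,0.68,0.46,-0.06,1],[0,0,-0.22,0.68,0.46,-0.06,1],[0,0,-0.22,0.68,0.46,-0.06,1]])

```text
t: 14.35
tool_pos: [0.6242, -0.0718, 0.1082]
tool_rot: [-0.744, -3.052, -0.0]
contact_force: [0.5, -0.4, 0.1]
opening: 0.0189
grip_force: 30.1
```

```bash
python3 -c "
from h import *
go(.653,.0844,.085,81.6)"
```

```text
row [0.0, -0.0, -0.1055, 0.1544, 0.5065, 0.0774] cur yaw 62.6 dyaw 19.0 q6 -1.33 t 14.35
```

Call:
carry_out(rows=[[0,0,-0.106,0.154,0.507,0.077,1],[0,0,-0.106,0.154,0.507,0.077,1],[0,0,-0.106,0.154,0.507,0.077,1],[0,0,-0.106,0.154,0.507,0.077,1],[0,0,-0.106,0.154,0.507,0.077,1]])

```text
t: 14.85
tool_pos: [0.6536, 0.0839, 0.0842]
tool_rot: [-0.231, -3.132, 0.001]
contact_force: [-0.0, -0.7, -0.3]
opening: 0.019
grip_force: 30.1
```

```bash
python3 -c "
from h import *
get_image('side');get_image('side')
go(.653,.0844,.0255,81.6)"
```

```text
row [-0.0002, -0.0001, -0.0013, 0.0045, 0.0099, 0.198] cur yaw 81.4 dyaw 0.2 q6 -1.41 t 14.95
```

Call:
carry_out(rows=[[0,0,0,0.003,0.006,0.13,1],[0,0,0,0.003,0.006,0.198,1],[0,0,0,0.003,0.006,0.198,1],[0,0,0,0.003,0.006,0.198,1],[0,0,0,0.003,0.006,0.198,0.1]])

```text
t: 15.45
tool_pos: [0.6542, 0.0831, 0.027]
tool_rot: [0.237, 3.131, -0.0]
contact_force: [-0.4, 0.3, -0.5]
opening: 0.0324
grip_force: 0.0
```

Call:
carry_out(rows=[[0,0,0,0,0,0,0.1],[0,0,0,0,0,0,0.1],[0,0,0,0,0,0,0.1],[0,0,0,0,0,-0.15,0.1],[0,0,0,0,0,-0.4,0.1]])

```text
t: 15.95
tool_pos: [0.6511, 0.0842, 0.1184]
tool_rot: [-0.235, -3.126, 0.001]
contact_force: [0.6, 0.0, -0.6]
opening: 0.0384
grip_force: 0.0
```

Call:
carry_out(rows=[[0,0,0,0.3,0.6,-0.3,0.1],[0,0,0,0.3,0.6,-0.3,0.1],[0,0,0,0.3,0.6,-0.3,0.1],[0,0,0,0.3,0.6,-0.3,0.1],[0,0,0,0.3,0.6,-0.3,0.1]])

```text
t: 16.45
tool_pos: [0.5908, 0.2794, 0.2138]
tool_rot: [0.23, 3.13, 0.004]
contact_force: [1.0, 0.3, 1.1]
opening: 0.0384
grip_force: 0.0
```

Call:
carry_out(rows=[[0,0,0,0.3,0.6,0,0.1],[0,0,0,0.3,0.6,0,0.1],[0,0,0,0.3,0.6,0,0.1],[0,0,0,0.3,0.6,0,0.1],[0,0,0,0.3,0.6,0,0.1]])

```text
t: 16.95
tool_pos: [0.5266, 0.4715, 0.2098]
tool_rot: [-0.226, -3.132, -0.001]
contact_force: [-0.7, -0.9, 0.1]
opening: 0.0385
grip_force: 0.0
```

Run:
```python
from h import *
M=[(.653,.0844),(.6435,.0212),(.6347,-.0424),(.6254,-.105)]
for n in("top","side"):
    get_image(n);d=get_image(n)
    for p in M:
        r=stick(d,proj(d,(*p,.025)),.025,15); print(n,r and (((r[0]-p)*1000).round(1),r[1],r[2],r[3]))
    h=cv2.cvtColor(d["img"],cv2.COLOR_BGR2HSV);print([m[0].round(4) for m in marks(d) if m[0][0]<.5])
    cv2.imwrite(f"pics/{n}4.png",cv2.resize(d["img"][100:240,220:530] if n=="top" else d["img"][120:350,250:550],(400,300)))
cv2.imwrite("pics/end.png",np.hstack([cv2.imread(f"pics/{n}4.png") for n in("top","side")]))
```

```text
top (array([2. , 0.1]), np.float32(-7.29415), array([22., 67.]), 158)
top (array([-4. ,  0.5]), np.float32(-9.905473), array([28., 74.]), 208)
top (array([-0.8,  1.6]), np.float32(-9.262058), array([30., 73.]), 220)
top (array([2. , 3.7]), np.float32(-2.438994), array([29., 69.]), 211)
[array([ 0.4403, -0.2119])]
side (array([ 2.6, -1.7]), np.float32(-9.1449795), array([28., 69.]), 138)
side (array([-4.5, -0.4]), np.float32(-10.225265), array([33., 73.]), 184)
side (array([0.6, 0.7]), np.float32(-8.419047), array([32., 73.]), 206)
side (array([2.3, 0.9]), np.float32(-8.438631), array([29., 71.]), 211)
[array([ 0.4411, -0.2087])]
```

View pics/end.png

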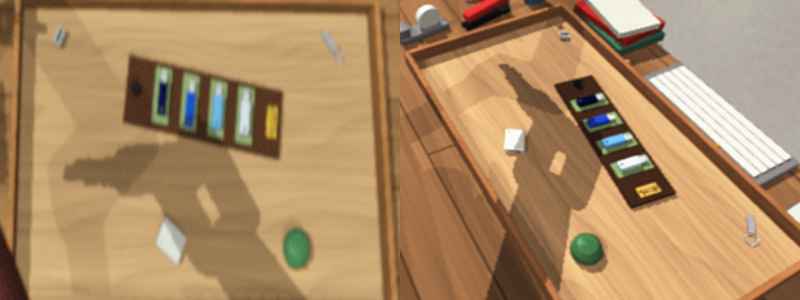

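All four sticks are centred within about 5 mm and lined up with their marks. From the latch outward they run pale (244,112), sky (217,108), royal (190,103), navy (163,95) in the top crop. The paperweight hasn't moved.

```bash
python3 -c "
from station import *
print(finish_job())"
```

```text
the job is handed in; nothing more can be done
None
```

The job is handed in: in the last images all four sticks lie flat on their marks, palest next to the latch through to darkest farthest from it, each within about 5 mm of centre, let go, and the paperweight has not moved; `finish_job()` returned no verdict.

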